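Close the dust-filter box with its cover and wing nut

TASK

Close the small dust-filter box: put its cover on over the wing nut and centre stud so that it sits fully home on the box, then spin the wing nut clockwise, until it is snug against the cover. Let go and leave it closed.

Things in the scene. Friction and masses are not known exactly. Their poses are not given: they have to be found in the camera images.
- cover_center (a point): Centre of the loose cover, 11 mm above its underside. The cover is a shallow oblong aluminium cap lying open side down on the bench: 92 mm long (x), 60 mm wide (y), 22 mm high (z up), about 0.15 kg, hollow below (3 mm side walls, 6 mm top). Grip it across its 60 mm width by the side walls. The same after a half turn.
- cover_opening (a point): Centre of the oblong opening in the cover's top, level with the top face (22 mm above the cover's underside). The opening is 53 mm long (cover's x) and 25 mm wide (y); the wing nut passes through it when its wings lie along it.
- filter_box: Fixed grey box, origin under its centre on the bench: 108 mm (x) by 76 mm (y), 43 mm high, hose nipple at its +x end. On it stands an open aluminium neck 78 mm (x) by 46 mm (y), rim 60 mm above the bench. The upright 8 mm stud on its centre line ends 93 mm above the bench.
- seat (a point): Point on the stud axis 55 mm above the bench: the cover's centre comes here when the cover is fully home, its length along the box's length (x, either way round). The cover's walls then stand outside the neck with 4 mm play all round, and the underside of its top rests on the rim.
- nut_center (a point): Centre of the steel wing nut on the stud, 12 mm above its flat underside: a blade 42 mm long (x, turns with it), 12 mm thick (y), 24 mm high, notched at the top, where the stud end shows below the wing tips. It stays on the stud. At the start its underside is 74 mm above the bench, 8 mm above the seated cover's top. Grip it from above across its 12 mm.
- wing_nut (a joint): Angle of the nut, rad, growing clockwise seen from above. Starts at -0.1 to 0.2 (0: wings along the box's length, so the cover passes over). Sinks 1.9 mm per rad against 0.06 N m of friction and stays where left. Meets the seated cover at about 4.2 and presses harder beyond: snug is 4.3 to 4.5, hard stop 4.7. With the wings across, the cover cannot pass over.
Mind the look-alikes: they are no part of the job. There is more than one size of the part that bears cover_center; the job needs the largest.

How it is judged (in metres and radians):
On the way:
1. the cover is fully home on the box while the wing nut is still up (turned less than 1.5 rad) (horizontal distance between cover_center and seat below 0.008 m and z of cover_center in the frame of seat between -0.003 and 0.003 m and angle between cover_center's own z axis and vertical below 0.05 rad and value of joint wing_nut below 1.5 rad), for 0.2 s.
At the end, for the whole second after the job is handed in: The cover sits fully home on the box (centre within 8 mm sideways and 3 mm in height of its seat, tilted less than 0.05 rad), at rest, and the wing nut has been spun down until it presses on the cover with more than 1.5 N (joint beyond 3.9 rad) (horizontal distance between cover_center and seat below 0.008 m and z of cover_center in the frame of seat between -0.003 and 0.003 m and angle between cover_center's own z axis and vertical below 0.05 rad and value of joint wing_nut above 3.9 rad and contact force between wing_nut and cover above 1.5 N and linear speed of cover below 0.02 m/s); the robot touches nothing.
It also fails if it takes over 61 s, if anything falls off the work surface, if the arm or the gripper's body presses on something with over 40 N, if the wrist force passes 120 N, or if a joint passes its speed limit or range.

ROBOT

A 6-joint arm with a two-finger parallel gripper is mounted at the origin on a cart in front of the work surface, level with it; the furniture and walls round the work are solid. World frame = base frame: x ahead of the robot, y to its left, z up, the work surface at z = 0. Lengths are in mm, angles in rad, forces in N, time in s.
With the tool pointing down it reaches from about 275 to 775 mm from the base axis. Payload 14.6 kg.
Tool frame: the origin (TCP) lies midway between the tips of the shut fingers; the grasp point (between the pads) lies 19 mm behind it (robot.tcp_to_grasp is the distance from the TCP to the grasp point, in mm); x points along the fingers, y is the direction in which the jaws open and shut, and the axes are right-handed (so a half turn about x gives the same grasp; the last joint's range is limited). The gripper opens to 85 mm and grips with 20 to 120 N. Pads are 22 mm wide; open, the fingers measure 114 mm over their backs; the gripper's body (76 mm by 85 mm) begins 54 mm behind the grasp point. The pads swing forward as they close: fully open they stand 13 mm farther back than shut.
Start: joints at [1.082, 0.263, -0.048, 1.259, 0, 1.415], TCP at [172.013, 496.024, 231.278] pointing down, gripper open.
Joint ranges: [-2.65, 2.65], [-0.89, 1.7], [-1.18, 1.37], [-2.13, 2.11], [-1.35, 1.29], [-3.14, 3.14]. Speed limits (rad/s): [1.89, 1.89, 2.57, 2.79, 3.14, 3.14].

INTERFACE

Orientations are given as a rotation vector (axis times angle).
In Python, from bench import robot gives the robot as it stands. The module is installed in compiled form; this text tells all that it offers.
- The arm moves only by the tool arm_command, never from a script. Its argument "commands" is one flat list of numbers, 7 for each row, row after row: the finger opening in cm, from 0 to 8.54, then the shift along the tool's x, y, z in cm, then the turn, a rotation vector about the tool's x, y, z in degrees. A call has 1 to 12 rows; each row is the pose to reach, as a shift and turn from the pose measured when the call began, along the tool's axes at that moment; what a row does not reach only later rows make up. A row lasts 1/8 s, in which the tool goes at most 62.5 mm and 10.7 degrees, less where a joint would pass 70% of its speed; a pose out of reach is approached as far as the arm can. A call with a gripper value outside its range is refused whole. The fingers move at their own pace and stop on an object; the grip force is fixed at half the most. Time passes only in rows, so rows that repeat a pose let the fingers close. It gives the time, the measured TCP pose, the force and the opening at its end, in the units of the state.
- robot.observe(): the state, without advancing time (a new reading comes with each control period).
- robot.camera(name): name is "scene" or "side" or "wrist"; returns the picture (480x640x3 uint8, red, green, blue); there is no depth.
- robot.get_calibration(name): a dict with "fovy" (degrees; the focal length in pixels is half the picture's height over the tangent of half this angle, whatever the lens; pixels are square), "cx", "cy" (the principal point, pixels), "R" (3x3) and "t" (3): a world point X has camera coordinates R X + t. Camera axes: x right, y down, z forward; pixel columns grow to the right and rows downward; lengths in mm; the calibration is good to about 2 mm. A picture is of the moment at which its call begins: read the wrist's pose just before it. get_calibration takes no time and is no camera call; for the wrist camera it gives the pose at the moment of the call.
- robot.finish_job(): hands the job in, once; it reports no verdict.
The state is a dict: "time_s": time; "joint_pos": joint angles; "dq": joint speeds; "joint_efforts": joint torques, N m; "eef_pos": TCP position; "tool_rot": TCP orientation; "contact_force": force on the tool from outside, world axes, zero at the start; "wrist_torque": the same for the moment, N m; "opening": finger opening in mm.
Only numpy, scipy, OpenCV 4.12 (cv2) and the standard library are available. Lean on these libraries where they do the work, as an engineer would, in place of code of your own. Each camera call takes 0.05 s, during which the arm holds its last target.

## Working session

There is one attempt and no reset: what is moved stays moved. The work goes in short steps, Python scripts to look and compute and a tool call to move; the robot and the scene stay as the last step left them, time stands still between calls to the robot, and variables do not carry over. Pictures are saved under pics/ and viewed, and the job is handed in when it is done.

Besides the shell and the picture viewer there is one more tool, called after "Emit:" in YAML: its name, and indented under it one key for each argument. arm_command: Moves the arm, as the interface text tells. Its arguments: {"type":"object","properties":{"commands":{"type":"array"}},"required":["commands"]}

```bash
mkdir -p pics
python3 - <<'E'
from bench import robot
import cv2
o=robot.observe()
for k,v in o.items(): print(k,v)
for n in ("scene","side","wrist"):
    c=robot.get_calibration(n); print(n,c)
    im=robot.camera(n); cv2.imwrite(f"pics/{n}0.png",im[:,:,::-1])
E
```

```text
time_s 0.0
joint_pos [ 1.08170160e+00  2.63504683e-01 -4.89532149e-02  1.25937352e+00
 -1.41027262e-05  1.41551260e+00]
dq [-2.12373162e-04 -3.28403496e-04 -5.09898055e-04 -1.25402172e-03
 -8.17453045e-04 -4.88391390e-06]
joint_efforts [ 7.49163428e-04 -6.37612152e+01  3.84567297e+01  1.38907746e-02
 -1.54561503e-04  1.06235515e-05]
eef_pos [171.88469574 495.77543056 230.82856994]
tool_rot [ 0.26118809  1.55519135 -0.26274333]
contact_force [ 0.43239591 -1.44508342  0.10128382]
wrist_torque [ 0.00069847 -0.01602663 -0.00653153]
opening 85.7148686277002
scene {'fovy': 55.247011984524754, 'cx': 321.59691648202266, 'cy': 239.29713060393632, 'R': array([[-0.57304507, -0.81947851,  0.00862087],
       [-0.57082236,  0.39157264, -0.7216874 ],
       [ 0.58803162, -0.41848039, -0.69216543]]), 't': array([-13.88852529, 483.13163264, 481.77379724])}
side {'fovy': 50.073905720352286, 'cx': 322.7075892049304, 'cy': 239.61643159800195, 'R': array([[ 0.83335063, -0.55266098,  0.00962152],
       [-0.35392557, -0.54688878, -0.75871559],
       [ 0.42457441,  0.62887081, -0.65135096]]), 't': array([-585.37523718,   46.69939142,  915.96333662])}
wrist {'fovy': 70.44652406351597, 'cx': 316.7150332707375, 'cy': 230.47233513722688, 'R': array([[ 0.32750389,  0.94484859, -0.00153218],
       [ 0.90829778, -0.31438713,  0.27596353],
       [ 0.26026205, -0.09177081, -0.96116689]]), 't': array([-523.25259234,  -35.62615796,  380.08669409])}
```

View pics/scene0.png

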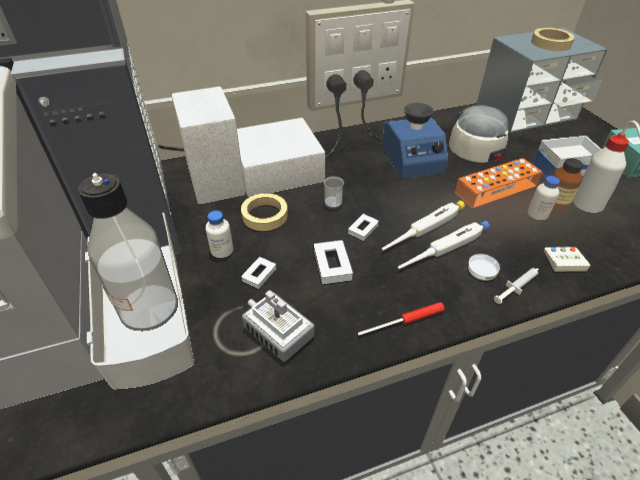

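View pics/side0.png

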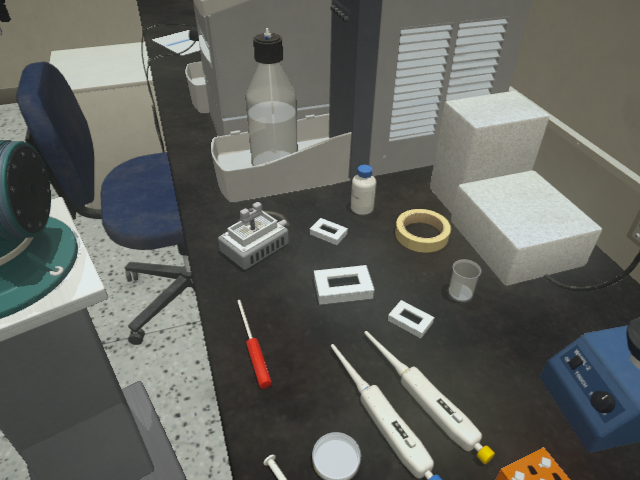

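View pics/wrist0.png

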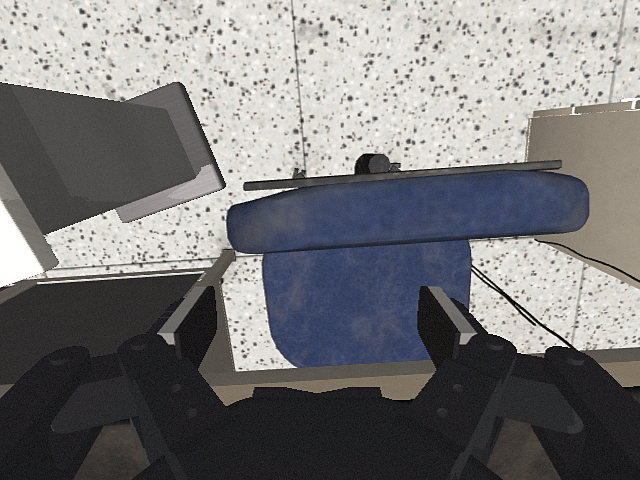

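The scene view shows the largest cover at about (333,262) and the box at (278,322). In the side view they are at (343,284) and (253,237). The smaller covers are look-alikes. I'll zoom in and segment.

```bash
cat > h.py <<'E'
import numpy as np, cv2
from bench import robot
def K(c):
    f=240/np.tan(np.radians(c['fovy'])/2); return f
def ray(c,u,v):
    f=K(c); d=np.array([(u-c['cx'])/f,(v-c['cy'])/f,1.]); R=np.array(c['R']); t=np.array(c['t'])
    return -R.T@t, R.T@d
def onplane(c,u,v,z):
    o,d=ray(c,u,v); return o+d*(z-o[2])/d[2]
def proj(c,X):
    p=np.array(c['R'])@np.array(X,float)+np.array(c['t']); f=K(c); return np.array([c['cx']+f*p[0]/p[2],c['cy']+f*p[1]/p[2]])
def tri(l):
    A=np.zeros((3,3));b=np.zeros(3)
    for c,u,v in l:
        o,d=ray(c,u,v); d=d/np.linalg.norm(d); P=np.eye(3)-np.outer(d,d); A+=P;b+=P@o
    X=np.linalg.solve(A,b)
    return X,[np.round(proj(c,X)-[u,v],1) for c,u,v in l]
E
python3 - <<'E'
import cv2
a=cv2.imread('pics/scene0.png');b=cv2.imread('pics/side0.png')
def z(im,x,y,w,h): return cv2.resize(im[y:y+h,x:x+w],None,fx=6,fy=6,interpolation=cv2.INTER_CUBIC)
cv2.imwrite('pics/z1.png',z(a,235,230,125,100)[:600]);cv2.imwrite('pics/z1b.png',z(a,235,280,90,85))
cv2.imwrite('pics/z2.png',z(b,210,195,90,80));cv2.imwrite('pics/z3.png',z(b,300,210,130,95))
E
```

```text
(no output)
```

View pics/z1.png

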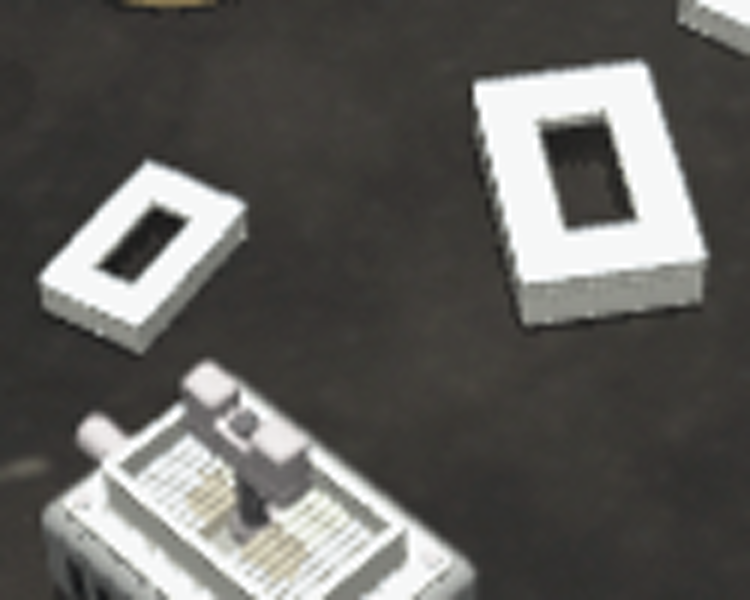

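View pics/z1b.png

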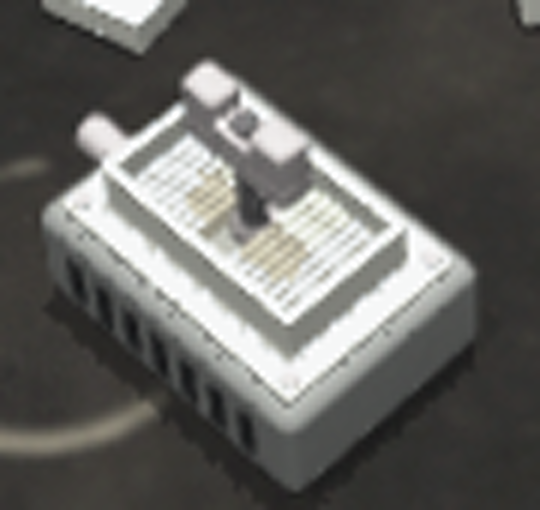

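View pics/z2.png

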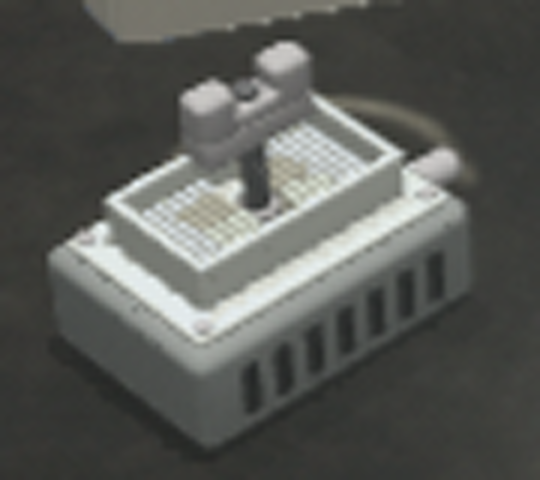

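View pics/z3.png

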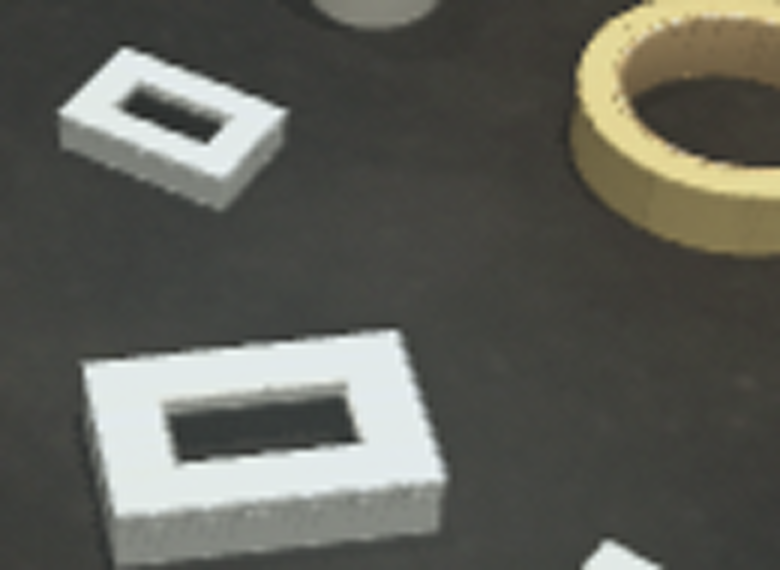

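Run:
```python
from h import *
S=robot.get_calibration('scene');D=robot.get_calibration('side')
def s(x,y,ox,oy): return (x/6+ox-0.4,y/6+oy-0.4)
sc=[s(x,y,235,230) for x,y in [(475,82),(645,62),(708,258),(523,285)]]
sd=[s(x,y,300,210) for x,y in [(85,363),(400,330),(445,482),(115,515)]]
print('cover on z=22')
for p in sc: print('s',onplane(S,*p,22).round(1))
for p in sd: print('d',onplane(D,*p,22).round(1))
print('rim z=60')
for x,y in [(105,170),(290,322),(408,235)]: print('s',onplane(S,*s(x,y,235,280),60).round(1))
for x,y in [(108,203),(205,268),(402,157)]: print('d',onplane(D,*s(x,y,210,195),60).round(1))
print('stud top z=93')
print(onplane(S,*s(246,122,235,280),93).round(1),onplane(D,*s(246,90,210,195),93).round(1))
print('wing tops z=98')
for x,y in [(210,83),(282,140)]: print('s',onplane(S,*s(x,y,235,280),98).round(1))
for x,y in [(285,52),(207,95)]: print('d',onplane(D,*s(x,y,210,195),98).round(1))
```

```text
cover on z=22
s [ 544.9 -378.1   22. ]
s [ 519.8 -432.2   22. ]
s [ 435.2 -394.3   22. ]
s [ 459.5 -338.5   22. ]
d [ 459.4 -338.3   22. ]
d [ 543.6 -376.5   22. ]
d [ 517.1 -431.9   22. ]
d [ 434.  -392.7   22. ]
rim z=60
s [ 442.2 -181.9   60. ]
s [ 368.9 -198.2   60. ]
s [ 374.9 -240.    60. ]
d [ 367.7 -199.7   60. ]
d [ 378.3 -241.6   60. ]
d [ 451.1 -227.7   60. ]
stud top z=93
[ 410.5 -211.6   93. ] [ 409.4 -212.9   93. ]
wing tops z=98
s [ 424.1 -208.6   98. ]
s [ 396.2 -214.6   98. ]
d [ 424.7 -208.9   98. ]
d [ 396.2 -215.    98. ]
```

```bash
cat >> h.py <<'E'
from scipy.spatial.transform import Rotation as Ro
def goal(x,y,z,yaw_deg,half=0):
    """jaw axis (tool y) at yaw_deg in world xy, tool x down; prints cm / deg row"""
    o=robot.observe(); R0=Ro.from_rotvec(o['tool_rot']).as_matrix(); p0=np.array(o['eef_pos'])
    best=None
    for k in (0,180):
        a=np.radians(yaw_deg+k); Y=np.array([np.cos(a),np.sin(a),0]);X=np.array([0,0,-1.]);R=np.column_stack([X,Y,np.cross(X,Y)])
        rv=np.degrees(Ro.from_matrix(R0.T@R).as_rotvec()); d=R0.T@(np.array([x,y,z])-p0)/10
        print('alt',k,'shift cm',d.round(2),'turn',rv.round(1))
def st():
    o=robot.observe(); R0=Ro.from_rotvec(o['tool_rot']).as_matrix()
    print('t',round(o['time_s'],2),'p',np.round(o['eef_pos'],1),'jawyaw',round(np.degrees(np.arctan2(R0[1,1],R0[0,1])),2),'x',R0[:,0].round(3),'q',np.round(o['joint_pos'],2),'F',np.round(o['contact_force'],1),'open',round(o['opening'],1))
E
python3 - <<'E'
from h import *
S=robot.get_calibration('scene');D=robot.get_calibration('side')
for n,p in dict(bottle=(148,325),tray=(150,380),traynear=(190,360),wbottle=(220,255),bottletop_z=(100,180)).items(): print(n,onplane(S,*p,0).round())
for p in [(259,272),(363,226)]: print('small',onplane(S,*p,15).round())
for p in [(328,231),(411,318)]: print('small',onplane(D,*p,15).round())
print('wbottle',onplane(S,220,252,0).round(),'screwdr',onplane(S,420,315,0).round(),'instr corner',onplane(S,80,350,0).round(),onplane(S,165,215,0).round())
st(); goal(489,-385,200,65.8)
print(tri([(S,*[ (246/6+235-.4),(122/6+280-.4)]),(D,246/6+210-.4,90/6+195-.4)]))
def s(x,y,ox,oy): return (x/6+ox-0.4,y/6+oy-0.4)
for n,a,b in [('A',(475,82),(400,330)),('B',(645,62),(445,482)),('C',(708,258),(115,515)),('D',(523,285),(85,363))]:
    print(n,tri([(S,*s(*a,235,230)),(D,*s(*b,300,210))]))
for n,a,b in [('front-s/left-d',(290,322),(108,203)),('right-s/front-d',(408,235),(205,268))]:
    print(n,tri([(S,*s(*a,235,280)),(D,*s(*b,210,195))]))
E
```

```text
bottle [558. -28.   0.]
tray [451.   7.   0.]
traynear [449. -61.   0.]
wbottle [ 645. -211.    0.]
bottletop_z [1047.  -82.    0.]
small [ 545. -249.   15.]
small [ 535. -500.   15.]
small [ 544. -257.   15.]
small [ 533. -508.   15.]
wbottle [ 653. -215.    0.] screwdr [ 297. -445.    0.] instr corner [574.  85.  -0.] [ 830. -165.    0.]
t 0.15 p [171.9 495.8 230.9] jawyaw 70.88 x [-0.    -0.001 -1.   ] q [ 1.08  0.26 -0.05  1.26 -0.    1.42] F [ 0.2  0.  -0.6] open 85.1
alt 0 shift cm [  3.15 -72.83  58.82] turn [ 5.1 -0.   0. ]
alt 180 shift cm [  3.15 -72.83  58.82] turn [-1.749e+02 -1.000e-01 -0.000e+00]
(array([ 410.32880622, -211.7554866 ,   92.37874787]), [array([0.2, 0.3]), array([ 0.2, -0.2])])
A (array([ 543.28804362, -377.24874442,   23.19912823]), [array([0.1, 0.2]), array([ 0.2, -0.2])])
B (array([ 518.09087361, -431.6105172 ,   22.3884897 ]), [array([0.3, 0.4]), array([ 0.4, -0.5])])
C (array([ 433.86889858, -393.43384121,   23.2367266 ]), [array([0.1, 0.2]), array([ 0.2, -0.2])])
D (array([ 459.36804258, -338.38232114,   22.13138404]), [array([0., 0.]), array([ 0., -0.])])
front-s/left-d (array([ 368.72719806, -198.38320434,   59.20025724]), [array([0.2, 0.3]), array([ 0.2, -0.2])])
right-s/front-d (array([ 377.48880794, -240.72269838,   58.41458385]), [array([-0.5, -0.7]), array([-0.5,  0.6])])
```

Emit:
arm_command:
  commands: [8.5,0,-4.8,3.9,0,0,0,8.5,0,-9.6,7.8,0,0,0,8.5,0,-14.4,11.7,0,0,0,8.5,0,-19.2,15.6,0,0,0,8.5,0,-24,19.5,0,0,0,8.5,0,-28.8,23.4,0,0,0,8.5,0,-33.6,27.3,0,0,0,8.5,0,-38.4,31.2,0,0,0,8.5,0,-43.2,35.1,0,0,0,8.5,0,-48,39,0,0,0,8.5,0,-52.8,42.9,0,0,0,8.5,0,-57.6,46.8,0,0,0]

```text
time_s: 1.65
eef_pos: [418.5, -184.7, 231.3]
tool_rot: [0.262, 1.555, -0.263]
contact_force: [1.3, 0.3, 0.2]
opening: 84.9
```

Run:
```python
from h import *
st(); goal(489,-385,180,65.8); goal(470,-330,230,65.8)
```

```text
t 1.65 p [ 418.5 -184.7  231.3] jawyaw 70.83 x [-0.    -0.001 -1.   ] q [-0.59  0.15 -0.2   1.22 -0.   -0.26] F [1.3 0.3 0.2] open 84.9
alt 0 shift cm [  5.14 -16.6   13.23] turn [5. 0. 0.]
alt 180 shift cm [  5.14 -16.6   13.23] turn [-1.75e+02 -1.00e-01  0.00e+00]
alt 0 shift cm [  0.14 -12.04   9.63] turn [5. 0. 0.]
alt 180 shift cm [  0.14 -12.04   9.63] turn [-1.75e+02 -1.00e-01  0.00e+00]
```

Run:
```python
from h import *
c=robot.get_calibration('wrist'); im=robot.camera('wrist')[:,:,::-1]; cv2.imwrite('pics/w1.png',im)
import pickle; pickle.dump(c,open('w1.pkl','wb'))
for X in [(410,-212,93),(488.6,-385.2,22)]: print(proj(c,X))
```

```text
[284.81792865 219.9571298 ]
[174.79891309 314.20515703]
```

View pics/w1.png

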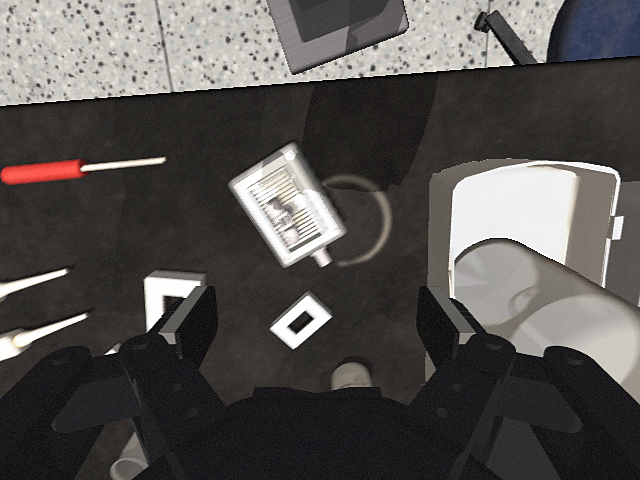

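Run:
```python
import cv2
a=cv2.imread('pics/w1.png'); cv2.imwrite('pics/w1z.png',cv2.resize(a[130:280,215:365],None,fx=4,fy=4,interpolation=cv2.INTER_CUBIC))
```

```text
(no output)
```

View pics/w1z.png

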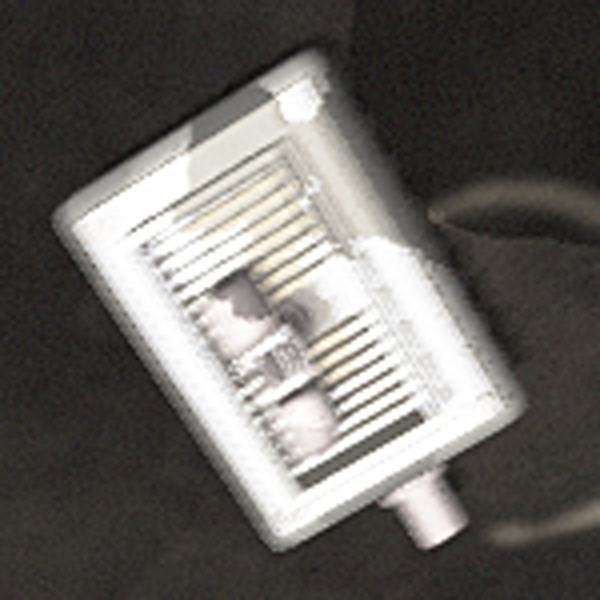

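Run:
```python
from h import *
import pickle
c=pickle.load(open('w1.pkl','rb'))
f=lambda x,y,z: onplane(c,x/4+215-.4,y/4+130-.4,z)[:2]
def ang(a,b): d=b-a; return round(np.degrees(np.arctan2(d[1],d[0])),1),np.round(np.hypot(*d),1)
for n,a,b,z in [('L',(60,225),(265,540),38),('R',(330,70),(522,400),38),('top',(75,195),(310,60),40),('nut',(235,300),(305,425),98)]:
    p,q=f(*a,z),f(*b,z); print(n,p.round(1),q.round(1),ang(p,q))
print('stud',f(287,357,93))
P=[f(*p,38) for p in [(57,222),(325,50),(525,402),(275,550)]]; print(np.mean(P,0),P)
```

```text
L [ 370.7 -261.2] [ 465.8 -242.9] (np.float64(10.9), np.float64(96.8))
R [ 357.6 -185. ] [ 451.4 -166.6] (np.float64(11.1), np.float64(95.6))
top [ 365.  -254.2] [ 353.8 -188.6] (np.float64(99.7), np.float64(66.6))
nut [ 393.6 -215.5] [ 423.7 -211.2] (np.float64(8.1), np.float64(30.5))
stud [ 409.51621211 -210.41980614]
[ 411.02102173 -213.3990899 ] [array([ 369.79648736, -261.60232624]), array([ 352.81131648, -184.52579345]), array([ 452.14032664, -166.07235539]), array([ 469.33595645, -241.39588451])]
```

Emit:
arm_command:
  commands: [8.5,0,-5.5,4.4,1.5,0,0,8.5,0,-11,8.8,3,0,0,8.5,6,-16.6,13.2,5.5,0,0,8.5,12,-16.6,13.2,5.5,0,0,8.5,15,-16.6,13.2,5.5,0,0,8.5,15,-16.6,13.2,5.5,0,0,8.5,15,-16.6,13.2,5.5,0,0]

```text
time_s: 2.58
eef_pos: [491.3, -391.2, 83.1]
tool_rot: [0.336, 1.542, -0.342]
contact_force: [-0.0, -0.3, 1.0]
opening: 84.7
```

Run:
```python
from h import *
st(); goal(488.6,-385.2,2,65.3)
c=robot.get_calibration('wrist'); im=robot.camera('wrist')[:,:,::-1].copy()
for X in [(543.3,-377.2,22),(518.1,-431.6,22),(433.9,-393.4,22),(459.4,-338.4,22)]: cv2.circle(im,tuple(int(v) for v in proj(c,X)),4,(0,0,255),1)
cv2.imwrite('pics/w2.png',im)
```

```text
t 2.58 p [ 491.3 -391.2   83.1] jawyaw 65.23 x [ 0.001 -0.004 -1.   ] q [-0.8   0.51 -0.07  0.99 -0.   -0.37] F [-0.  -0.3  1. ] open 84.7
alt 0 shift cm [ 8.11  0.45 -0.52] turn [-0.1  0.2  0.2]
alt 180 shift cm [ 8.11  0.45 -0.52] turn [179.9   0.3  -0.3]
```

View pics/w2.png

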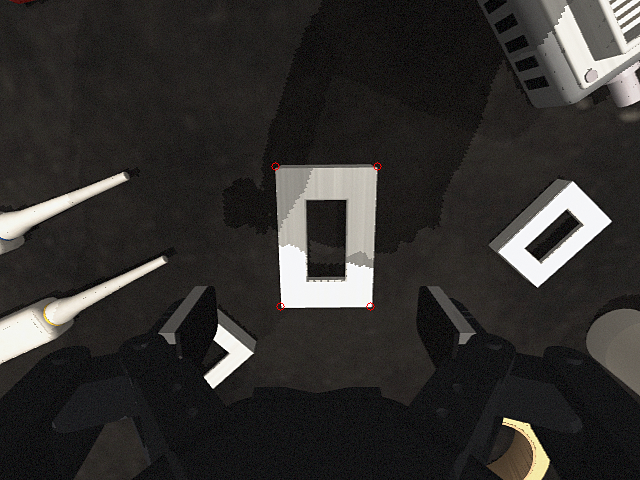

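Emit:
arm_command:
  commands: [8.5,4,0.5,-0.5,0,0.2,0.2,8.5,7,0.5,-0.5,0,0.2,0.2,8.5,8.1,0.5,-0.5,0,0.2,0.2,8.5,8.1,0.5,-0.5,0,0.2,0.2,8.5,8.1,0.5,-0.5,0,0.2,0.2]

```text
time_s: 3.25
eef_pos: [490.1, -385.8, 4.5]
tool_rot: [0.337, 1.541, -0.34]
contact_force: [0.6, -0.1, -0.7]
opening: 85.0
```

Run:
```python
from h import *
st(); goal(488.6,-385.2,2,65.3)
im=robot.camera('wrist')[:,:,::-1].copy()
cv2.imwrite('pics/w3.png',im)
```

```text
t 3.25 p [ 490.1 -385.8    4.5] jawyaw 65.25 x [ 0.002 -0.002 -1.   ] q [-0.8   0.57 -0.19  0.8   0.   -0.37] F [ 0.6 -0.1 -0.7] open 85.0
alt 0 shift cm [ 0.24 -0.01 -0.16] turn [-0.   0.2  0. ]
alt 180 shift cm [ 0.24 -0.01 -0.16] turn [ 1.8e+02  1.0e-01 -3.0e-01]
```

View pics/w3.png

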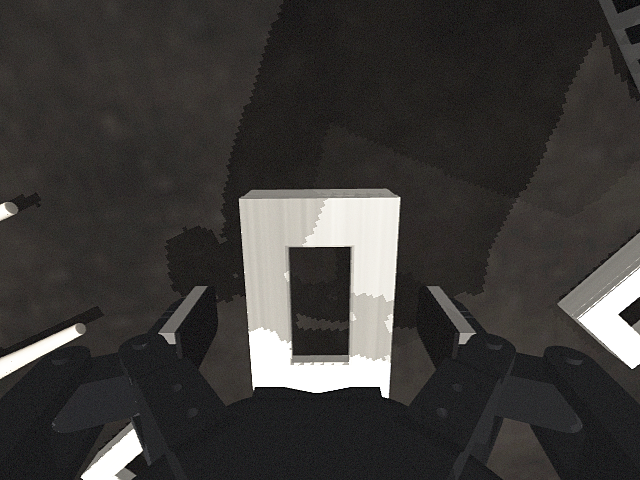

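Emit:
arm_command:
  commands: [8.5,0.3,0,-0.1,0,0,0,5,0.3,0,-0.1,0,0,0,4,0.3,0,-0.1,0,0,0,4,0.3,0,-0.1,0,0,0,4,0.3,0,-0.1,0,0,0,4,0.3,0,-0.1,0,0,0]

```text
time_s: 4.05
eef_pos: [489.2, -385.4, 1.7]
tool_rot: [0.337, 1.541, -0.34]
contact_force: [-1.6, 1.9, 6.6]
opening: 58.5
```

Run:
```python
from h import *
st()
im=robot.camera('wrist')[:,:,::-1].copy()
cv2.imwrite('pics/w4.png',im)
S=robot.get_calibration('side'); im=robot.camera('side')[:,:,::-1]; u,v=proj(S,(489,-385,30)).astype(int)
cv2.imwrite('pics/s4.png',cv2.resize(im[v-75:v+45,u-80:u+80],None,fx=5,fy=5,interpolation=cv2.INTER_CUBIC))
```

```text
t 4.05 p [ 489.2 -385.4    1.7] jawyaw 65.25 x [ 0.003 -0.002 -1.   ] q [-0.8   0.57 -0.2   0.8   0.   -0.37] F [-1.6  1.9  6.6] open 58.5
```

View pics/s4.png

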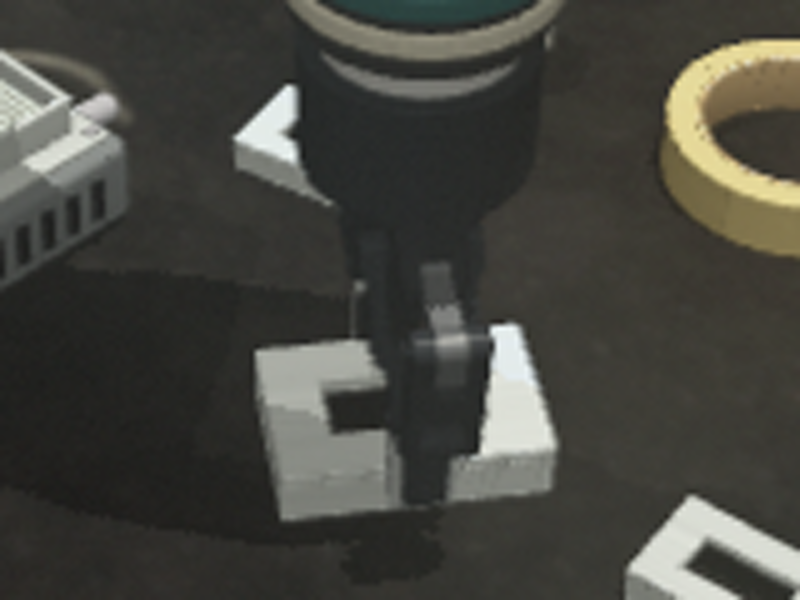

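Emit:
arm_command:
  commands: [4,-2,0,0,0,0,0,4,-6,0,0,0,0,0,4,-10,0,0,0,0,0,4,-13,0,0,0,0,0,4,-13,0,0,0,0,0]

```text
time_s: 4.78
eef_pos: [489.6, -385.9, 133.8]
tool_rot: [0.336, 1.538, -0.341]
contact_force: [-0.2, -0.1, -1.2]
opening: 59.1
```

Run:
```python
from h import *
st(); goal(410.6,-212,130,101.0)
im=robot.camera('wrist')[:,:,::-1].copy()
cv2.imwrite('pics/w5.png',im)
```

```text
t 4.78 p [ 489.6 -385.9  133.8] jawyaw 65.25 x [ 0.005 -0.005 -1.   ] q [-0.8   0.47  0.    1.1   0.   -0.37] F [-0.2 -0.1 -1.2] open 59.1
alt 0 shift cm [  0.26  12.48 -14.46] turn [-35.8   0.3   0.2]
alt 180 shift cm [  0.26  12.48 -14.46] turn [144.2   0.3  -0.4]
```

View pics/w5.png

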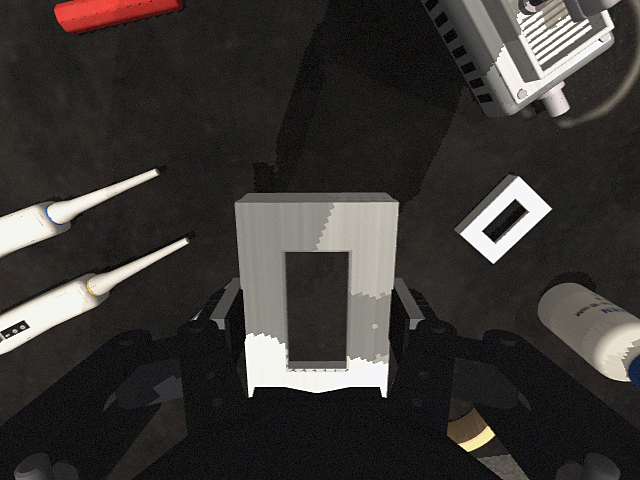

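Run:
```python
from h import *
c=robot.get_calibration('wrist');o=robot.observe();R0=Ro.from_rotvec(o['tool_rot']).as_matrix();p0=np.array(o['eef_pos'])
for n,uv in dict(TL=(236,203),TR=(398,203),oTL=(286,252),oTR=(349,252),oBL=(288,360),oBR=(347,361)).items():
    X=onplane(c,*uv,154.); print(n,(R0.T@(X-p0)).round(1))
```

```text
TL [-22.1 -30.5 -46.1]
TR [-22.1  28.3 -46.1]
oTL [-22.  -12.8 -27.2]
oTR [-22.   11.  -27.2]
oBL [-21.8 -13.2  20.7]
oBR [-21.8  11.5  21.2]
```

Emit:
arm_command:
  commands: [4,0,2.5,-2.9,-7,0,0,4,0,5,-5.8,-14,0,0,4,0.1,7.5,-8.7,-21,0,0,4,0.2,10,-11.6,-28,0,0,4,0.3,12.5,-14.5,-35.8,0.3,0.2,4,0.3,12.5,-14.5,-35.8,0.3,0.2,4,0.3,12.5,-14.5,-35.8,0.3,0.2,4,0.3,12.5,-14.5,-35.8,0.3,0.2]

```text
time_s: 5.82
eef_pos: [410.0, -211.8, 127.9]
tool_rot: [-0.149, 1.567, 0.151]
contact_force: [0.7, -0.1, -1.1]
opening: 58.8
```

Run:
```python
from h import *
st(); goal(410.3,-212,110,101.0)
im=robot.camera('wrist')[:,:,::-1].copy()
cv2.imwrite('pics/w6.png',im)
for n in ('scene','side'):
    S=robot.get_calibration(n); im=robot.camera(n)[:,:,::-1]; u,v=proj(S,(410,-212,90)).astype(int)
    cv2.imwrite(f'pics/{n}6.png',cv2.resize(im[v-60:v+60,u-80:u+80],None,fx=5,fy=5,interpolation=cv2.INTER_CUBIC))
```

```text
t 5.83 p [ 410.  -211.8  127.9] jawyaw 100.97 x [-0.002  0.001 -1.   ] q [-0.65  0.22 -0.41  0.95 -0.   -0.85] F [ 0.7 -0.1 -1.1] open 58.8
alt 0 shift cm [ 1.79 -0.03  0.03] turn [-0.  -0.1 -0.1]
alt 180 shift cm [ 1.79 -0.03  0.03] turn [ 1.8e+02 -1.0e-01  1.0e-01]
```

View pics/w6.png

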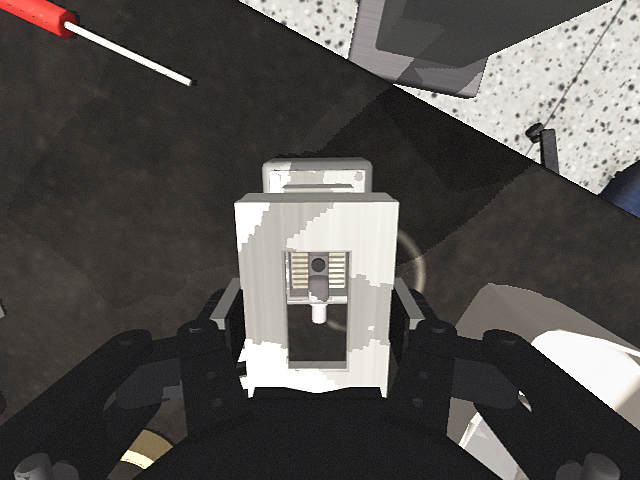

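View pics/side6.png

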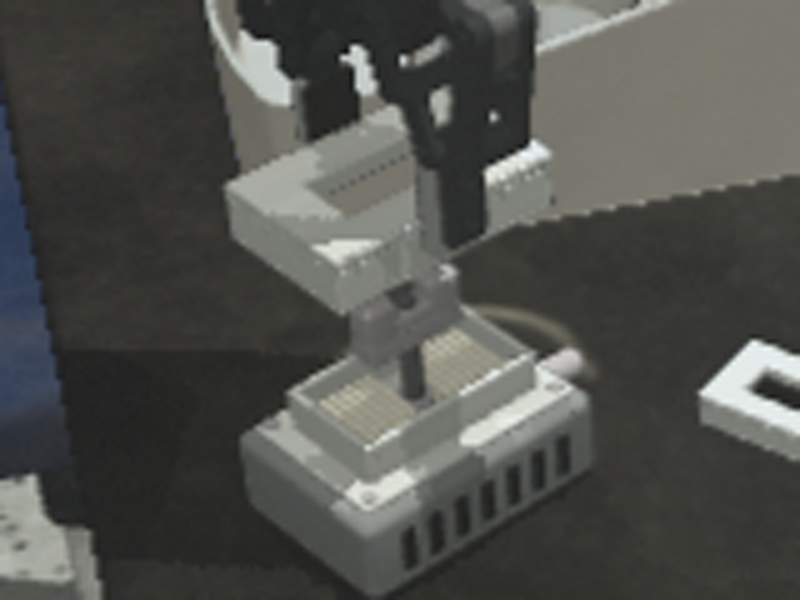

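View pics/scene6.png

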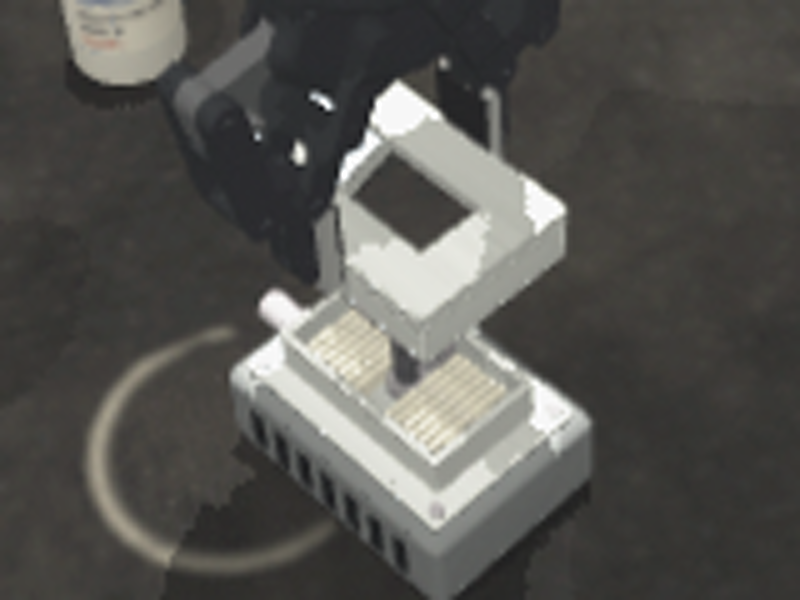

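Run:
```python
from h import *
c=robot.get_calibration('wrist');print(onplane(c,318,265,93),onplane(c,318,165,42)); st()
# cover top corners from side and scene crops
```

```text
[ 410.08061884 -211.48878365   93.        ] [ 359.99930474 -221.0230372    42.        ]
t 5.97 p [ 409.9 -211.6  128.1] jawyaw 101.0 x [-0.002  0.001 -1.   ] q [-0.65  0.22 -0.41  0.95 -0.   -0.85] F [-0.9 -0.1 -0.5] open 58.4
```

Emit:
arm_command:
  commands: [4,1.5,0,0,0,0,0,4,3,0,0,0,0,0,4,4.5,0,0,0,0,0,4,5.8,0,0,0,0,0,4,5.8,0,0,0,0,0]

```text
time_s: 6.6
eef_pos: [409.4, -211.3, 69.3]
tool_rot: [-0.149, 1.568, 0.152]
contact_force: [-0.1, 0.4, -0.7]
opening: 58.5
```

Run:
```python
from h import *
st(); goal(410.2,-211.8,46,101.0)
im=robot.camera('wrist')[:,:,::-1].copy()
cv2.imwrite('pics/w7.png',im)
for n in ('scene','side'):
    S=robot.get_calibration(n); im=robot.camera(n)[:,:,::-1]; u,v=proj(S,(410,-212,70)).astype(int)
    cv2.imwrite(f'pics/{n}7.png',cv2.resize(im[v-60:v+60,u-80:u+80],None,fx=5,fy=5,interpolation=cv2.INTER_CUBIC))
```

```text
t 6.6 p [ 409.4 -211.3   69.3] jawyaw 100.98 x [-0.003  0.002 -1.   ] q [-0.65  0.27 -0.51  0.79 -0.   -0.85] F [-0.1  0.4 -0.7] open 58.5
alt 0 shift cm [ 2.33 -0.07  0.07] turn [-0.  -0.1 -0.1]
alt 180 shift cm [ 2.33 -0.07  0.07] turn [180.   -0.2   0.2]
```

View pics/w7.png

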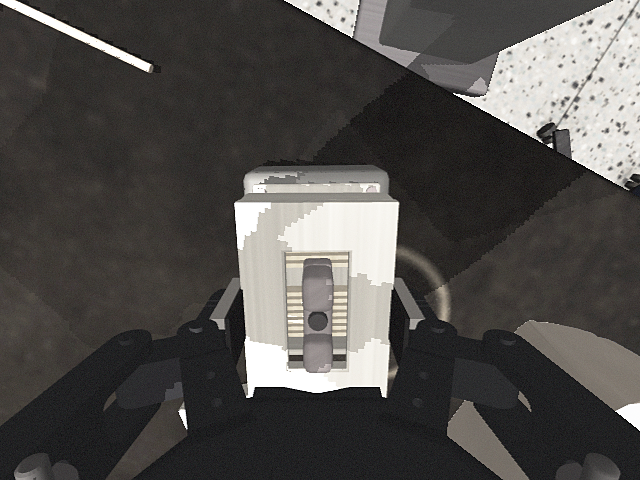

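View pics/side7.png

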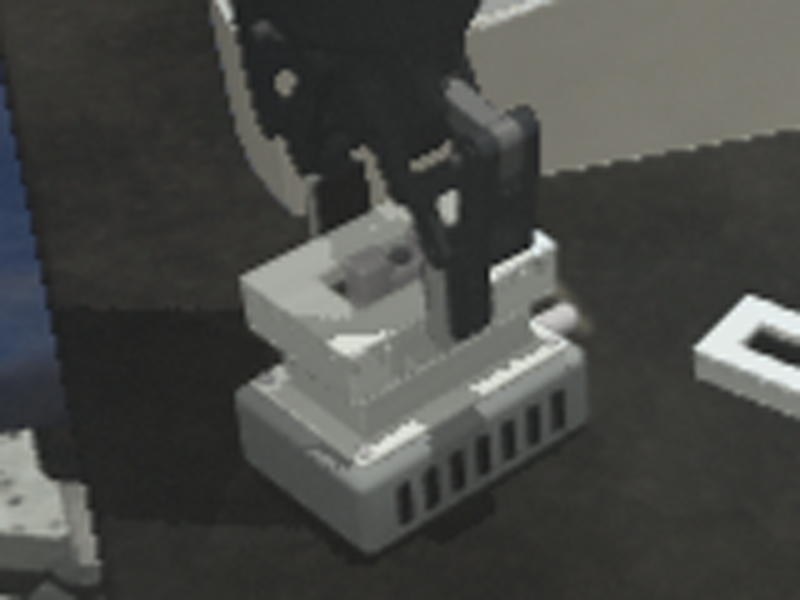

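View pics/scene7.png

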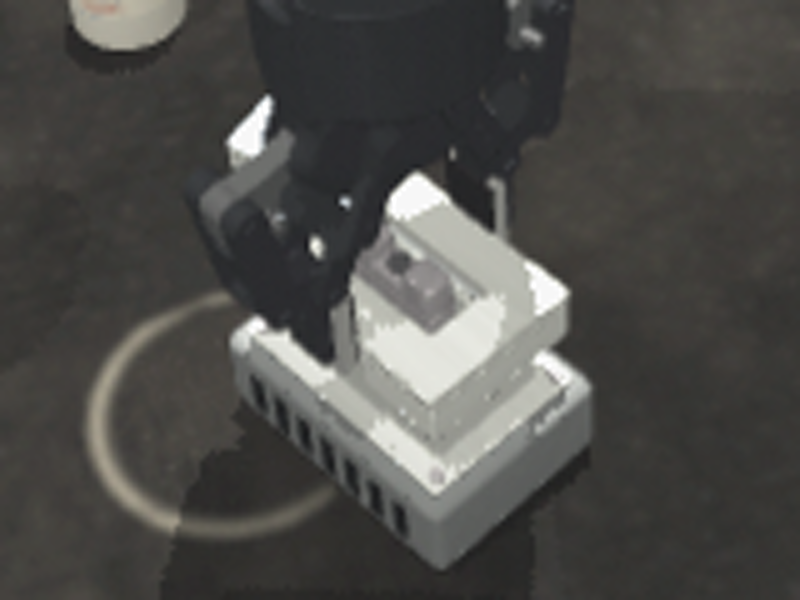

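Emit:
arm_command:
  commands: [4,0.8,-0.1,0.1,0,0,0,4,1.5,-0.1,0.1,0,0,0,4,2.0,-0.1,0.1,0,0,0,4,2.2,-0.1,0.1,0,0,0,4,2.2,-0.1,0.1,0,0,0]

```text
time_s: 7.38
eef_pos: [411.1, -212.5, 48.4]
tool_rot: [-0.15, 1.567, 0.151]
contact_force: [-0.2, 0.4, -0.7]
opening: 58.4
```

Run:
```python
from h import *
st(); goal(410.2,-211.8,46,101.0)
```

```text
t 7.38 p [ 411.1 -212.5   48.4] jawyaw 100.99 x [-0.001  0.001 -1.   ] q [-0.65  0.3  -0.54  0.73 -0.   -0.85] F [-0.2  0.4 -0.7] open 58.4
alt 0 shift cm [ 0.24  0.08 -0.08] turn [-0.  -0.1 -0.1]
alt 180 shift cm [ 0.24  0.08 -0.08] turn [ 1.8e+02 -1.0e-01  1.0e-01]
```

No contact yet, so I'll go down the last 3 mm.

Emit:
arm_command:
  commands: [4,0.2,0.1,-0.1,0,0,0,4,0.3,0.1,-0.1,0,0,0,4,0.3,0.1,-0.1,0,0,0]

```text
time_s: 7.75
eef_pos: [409.8, -211.6, 45.7]
tool_rot: [-0.15, 1.567, 0.151]
contact_force: [-2.6, 1.6, 7.8]
opening: 58.2
```

Run:
```python
from h import *
st()
```

```text
t 7.75 p [ 409.8 -211.6   45.7] jawyaw 100.99 x [-0.001  0.001 -1.   ] q [-0.65  0.3  -0.55  0.72 -0.   -0.85] F [-2.6  1.6  7.8] open 58.2
```

Emit:
arm_command:
  commands: [4,0,0,0,0,0,0,6.5,0,0,0,0,0,0,8,0,0,0,0,0,0,8,0,0,0,0,0,0,8,-4,0,0,0,0,0,8,-8,0,0,0,0,0,8,-11,0,0,0,0,0,8,-11,0,0,0,0,0]

```text
time_s: 8.75
eef_pos: [410.9, -212.4, 157.4]
tool_rot: [-0.152, 1.564, 0.149]
contact_force: [-0.9, -0.4, -1.0]
opening: 80.0
```

Run:
```python
from h import *
import pickle
st(); c=robot.get_calibration('wrist');pickle.dump(c,open('w8.pkl','wb'))
im=robot.camera('wrist')[:,:,::-1].copy()
cv2.imwrite('pics/w8.png',im)
for n in ('scene','side'):
    S=robot.get_calibration(n); im=robot.camera(n)[:,:,::-1]; u,v=proj(S,(410,-212,70)).astype(int)
    cv2.imwrite(f'pics/{n}8.png',cv2.resize(im[v-60:v+60,u-80:u+80],None,fx=5,fy=5,interpolation=cv2.INTER_CUBIC))
```

```text
t 8.75 p [ 410.9 -212.4  157.4] jawyaw 100.99 x [ 0.002 -0.001 -1.   ] q [-0.65  0.19 -0.35  1.02 -0.   -0.85] F [-0.9 -0.4 -1. ] open 80.0
```

View pics/w8.png

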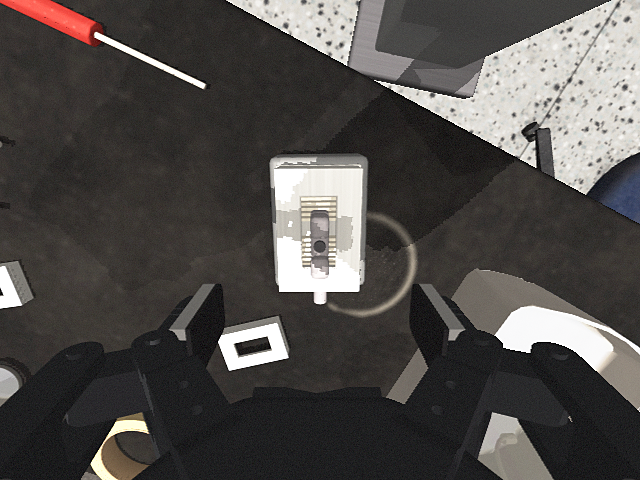

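View pics/side8.png

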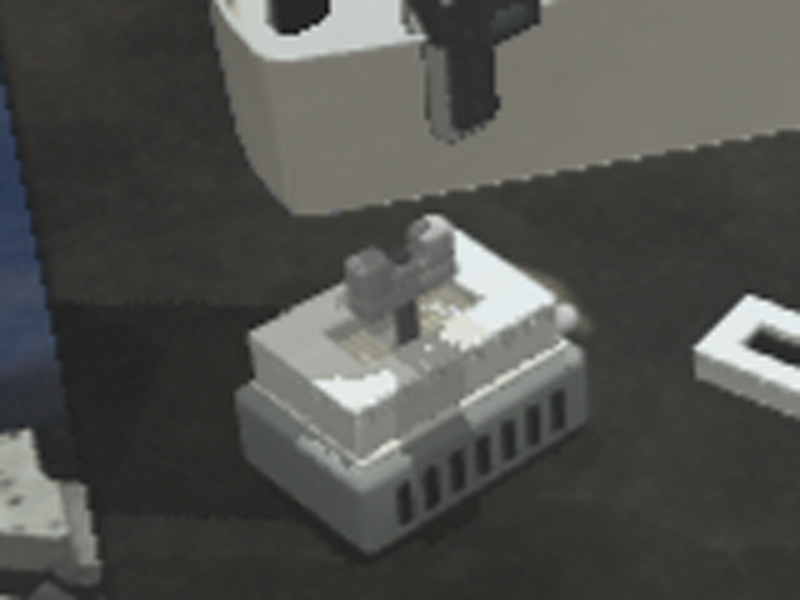

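View pics/scene8.png

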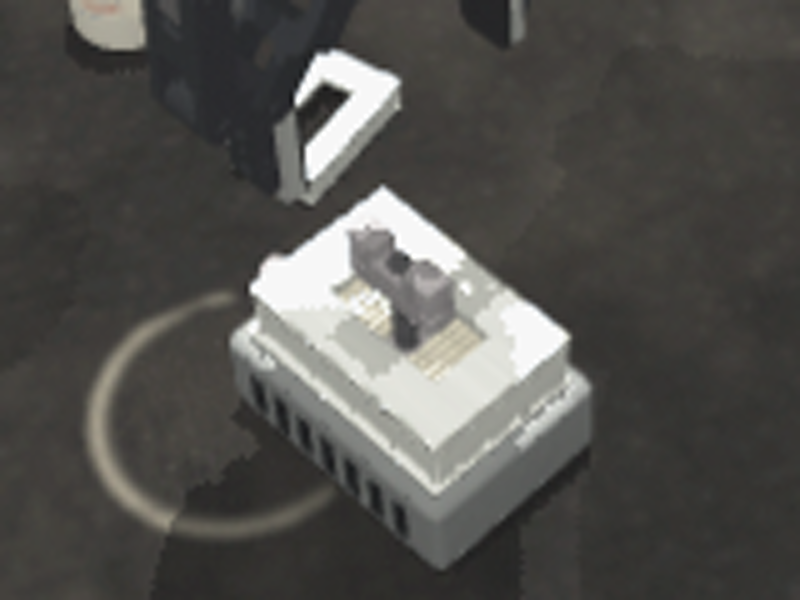

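Run:
```python
from h import *
import pickle
S=robot.get_calibration('scene');D=robot.get_calibration('side')
us=proj(S,(410,-212,70)).astype(int)-[80,60]; ud=proj(D,(410,-212,70)).astype(int)-[80,60]
g=lambda p,o:(p[0]/5+o[0]-.4,p[1]/5+o[1]-.4)
for a,b in [((435,450),(248,333)),((570,340),(357,412)),((252,290),(430,215)),((383,185),(555,297))]:
    print(tri([(S,*g(a,us)),(D,*g(b,ud))]))
c=pickle.load(open('w8.pkl','rb'))
P=[onplane(c,u,v,66)[:2] for u,v in [(276,167),(364,167),(360,292),(280,292)]]; print(np.mean(P,0),np.round(P,1))
print('stud',onplane(c,319.5,247,93)); a=onplane(c,319.5,212,97);b=onplane(c,320,276,97);print('nut',a,b,np.degrees(np.arctan2(*(b-a)[1::-1])))
im=cv2.imread('pics/w8.png');cv2.imwrite('pics/w8z.png',cv2.resize(im[150:310,250:390],None,fx=4,fy=4,interpolation=cv2.INTER_CUBIC))
st(); goal(410.1,-211.8,79,101)
```

```text
(array([ 358.26990831, -191.49173875,   66.08391363]), [array([0.1, 0.1]), array([ 0.1, -0.1])])
(array([ 370.49611289, -250.77529319,   65.91992646]), [array([-0.2, -0.2]), array([-0.2,  0.2])])
(array([ 441.74188749, -172.10894121,   72.81987768]), [array([0.3, 0.4]), array([ 0.3, -0.3])])
(array([ 459.75799039, -233.15662698,   67.68573621]), [array([0.4, 0.7]), array([ 0.5, -0.6])])
[ 408.75236743 -211.26531912] [[ 368.6 -249.8]
 [ 357.1 -190.9]
 [ 448.9 -172.4]
 [ 460.5 -232. ]]
stud [ 410.37975872 -211.47272115   93.        ]
nut [ 386.77026302 -216.14416491   97.        ] [ 428.47717272 -207.6050054    97.        ] 11.570943849349355
t 8.9 p [ 409.6 -211.4  154.9] jawyaw 100.99 x [-0.002  0.001 -1.   ] q [-0.65  0.2  -0.35  1.02 -0.   -0.85] F [ 0.7  0.1 -0.2] open 80.4
alt 0 shift cm [ 7.59 -0.06  0.06] turn [-0.  -0.1 -0.1]
alt 180 shift cm [ 7.59 -0.06  0.06] turn [180.   -0.2   0.2]
```

View pics/w8z.png

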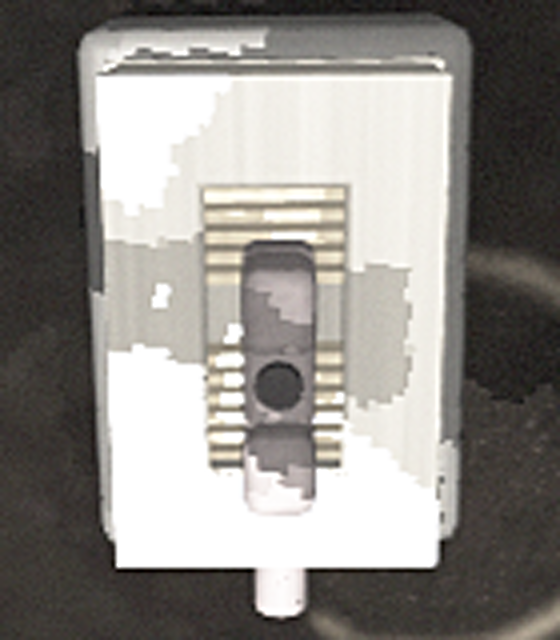

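Emit:
arm_command:
  commands: [4,2.5,0,0,0,0,0,4,5,0,0,0,0,0,4,7,0,0,0,0,0,4,7.6,-0.1,0.1,0,0,0,4,7.6,-0.1,0.1,0,0,0,4,7.6,-0.1,0.1,0,0,0]

```text
time_s: 9.65
eef_pos: [410.9, -212.3, 79.4]
tool_rot: [-0.15, 1.567, 0.152]
contact_force: [0.1, -0.4, 0.4]
opening: 40.2
```

Run:
```python
from h import *
st(); goal(410.1,-211.8,78.5,101)
im=robot.camera('wrist')[:,:,::-1].copy()
cv2.imwrite('pics/w9.png',im)
```

```text
t 9.65 p [ 410.9 -212.3   79.4] jawyaw 101.0 x [-0.002  0.001 -1.   ] q [-0.65  0.26 -0.49  0.82 -0.   -0.85] F [ 0.1 -0.4  0.4] open 40.2
alt 0 shift cm [ 0.09  0.06 -0.07] turn [-0.  -0.1 -0.1]
alt 180 shift cm [ 0.09  0.06 -0.07] turn [ 1.8e+02 -1.0e-01  1.0e-01]
```

View pics/w9.png

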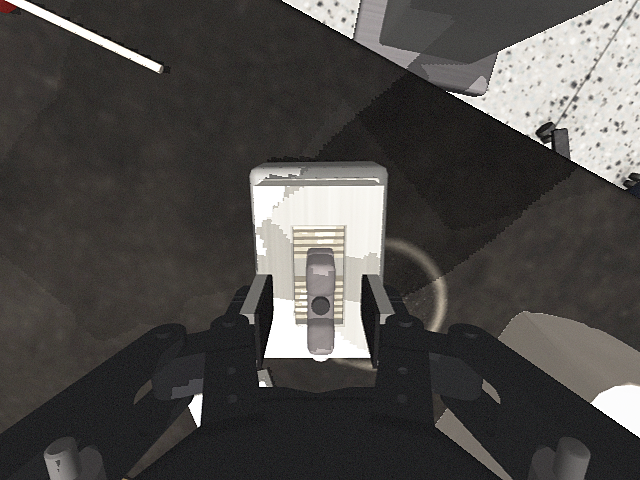

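Emit:
arm_command:
  commands: [4,0.1,0,0,0,0,0,0.5,0.1,0,0,0,0,0,0.5,0.1,0,0,0,0,0,0.5,0.1,0,0,0,0,0,0.5,0.1,0,0,0,0,0]

```text
time_s: 10.32
eef_pos: [410.7, -211.2, 78.7]
tool_rot: [-0.149, 1.566, 0.154]
contact_force: [-1.0, 10.0, 10.9]
opening: 10.3
```

Run:
```python
from h import *
st(); print(robot.observe()['wrist_torque'])
im=robot.camera('wrist')[:,:,::-1].copy()
cv2.imwrite('pics/w10.png',im)
```

```text
t 10.32 p [ 410.7 -211.2   78.7] jawyaw 101.03 x [-0.001  0.003 -1.   ] q [-0.65  0.27 -0.49  0.82  0.   -0.85] F [-1.  10.  10.9] open 10.3
[1.83552019 0.3299773  0.01436808]
```

View pics/w10.png

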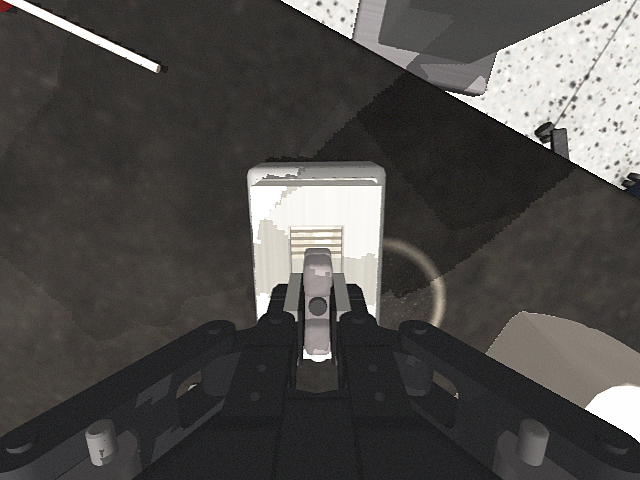

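Emit:
arm_command:
  commands: [0.5,0,0,0,0,0,0,0.5,0.03,0,0,8,0,0,0.5,0.05,0,0,16,0,0,0.5,0.08,0,0,24,0,0,0.5,0.11,0,0,32,0,0,0.5,0.13,0,0,40,0,0,0.5,0.16,0,0,48,0,0,0.5,0.19,0,0,56,0,0,0.5,0.21,0,0,64,0,0,0.5,0.24,0,0,72,0,0,0.5,0.27,0,0,80,0,0,0.5,0.27,0,0,80,0,0]

```text
time_s: 11.88
eef_pos: [410.9, -210.3, 76.2]
tool_rot: [0.94, 1.363, -0.933]
contact_force: [1.9, 6.1, 5.8]
opening: 10.5
```

Run:
```python
from h import *
st(); print(robot.observe()['wrist_torque'])
im=robot.camera('wrist')[:,:,::-1].copy()
cv2.imwrite('pics/w11.png',im)
```

```text
t 11.88 p [ 410.9 -210.3   76.2] jawyaw 20.93 x [-0.     0.005 -1.   ] q [-0.65  0.27 -0.5   0.81  0.    0.55] F [1.9 6.1 5.8] open 10.5
[ 1.38859911 -0.30904721 -0.02134281]
```

View pics/w11.png

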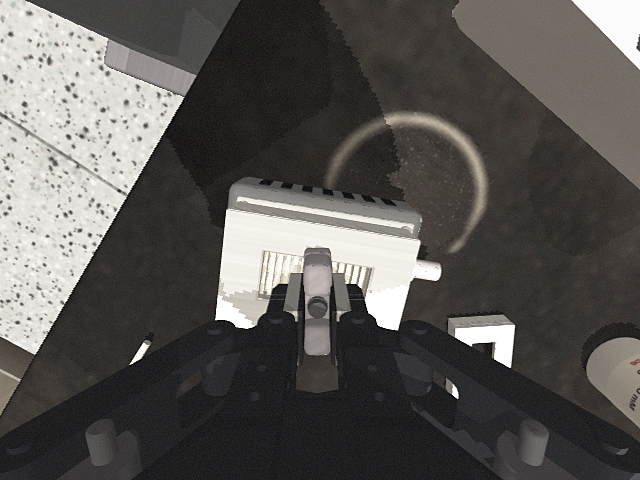

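Emit:
arm_command:
  commands: [0.5,0,0,0,0,0,0,0.5,0.03,0,0,8,0,0,0.5,0.05,0,0,16,0,0,0.5,0.08,0,0,24,0,0,0.5,0.11,0,0,32,0,0,0.5,0.13,0,0,40,0,0,0.5,0.16,0,0,48,0,0,0.5,0.19,0,0,56,0,0,0.5,0.21,0,0,64,0,0,0.5,0.24,0,0,72,0,0,0.5,0.24,0,0,72,0,0]

```text
time_s: 13.3
eef_pos: [411.6, -210.3, 73.9]
tool_rot: [1.833, 0.651, -1.828]
contact_force: [3.8, 1.9, -0.4]
opening: 10.5
```

Run:
```python
from h import *
st(); print(robot.observe()['wrist_torque'])
```

```text
t 13.3 p [ 411.6 -210.3   73.9] jawyaw -51.09 x [ 0.001  0.005 -1.   ] q [-0.65  0.27 -0.5   0.8   0.    1.81] F [ 3.8  1.9 -0.4] open 10.5
[ 0.59236584 -0.85247654 -0.06612089]
```

Emit:
arm_command:
  commands: [2,0,0,0,0,0,0,4,0,0,0,0,0,0,4,0,0,0,0,0,0,4,-2.5,0,0,0,0,0,4,-5,0,0,0,0,0,4,-5,0,0,-10,0,0,4,-5,0,0,-20,0,0,4,-5,0,0,-30,0,0,4,-5,0,0,-40,0,0,4,-5,0,0,-50,0,0,4,-5,0,0,-60,0,0,4,-5,0,0,-70,0,0]

```text
time_s: 14.8
eef_pos: [411.5, -210.6, 123.9]
tool_rot: [0.963, 1.352, -0.955]
contact_force: [-0.2, 0.4, 0.2]
opening: 40.5
```

Run:
```python
from h import *
st(); goal(410.3,-211.6,120,128.9)
```

```text
t 14.8 p [ 411.5 -210.6  123.9] jawyaw 19.24 x [ 0.001  0.005 -1.   ] q [-0.65  0.22 -0.41  0.94  0.    0.58] F [-0.2  0.4  0.2] open 40.5
alt 0 shift cm [ 0.39 -0.14  0.06] turn [-109.7   -0.    -0.3]
alt 180 shift cm [ 0.39 -0.14  0.06] turn [70.3 -0.3  0. ]
```

Emit:
arm_command:
  commands: [4,0,0,0,-10,0,0,4,0,-0.1,0,-20,0,0,4,0,-0.1,0.1,-30,0,0,4,0,-0.1,0.1,-40,0,0,4,0,-0.1,0.1,-50,0,0,4,0,-0.1,0.1,-60,0,0,4,0,-0.1,0.1,-70,0,0,4,0,-0.1,0.1,-80,0,0,4,0,-0.1,0.1,-90,0,0,4,0,-0.1,0.1,-100,0,0,4,0,-0.1,0.1,-109.7,0,-0.3,4,0,-0.1,0.1,-109.7,0,-0.3]

```text
time_s: 16.3
eef_pos: [410.8, -211.8, 123.9]
tool_rot: [-0.531, 1.505, 0.532]
contact_force: [0.1, -0.6, -1.1]
opening: 40.0
```

Run:
```python
from h import *
st(); goal(410.3,-211.6,74,128.9)
c=robot.get_calibration('wrist'); im=robot.camera('wrist')[:,:,::-1].copy()
cv2.imwrite('pics/w12.png',im); import pickle; pickle.dump(c,open('w12.pkl','wb'))
for n in ('scene','side'):
    S=robot.get_calibration(n); im=robot.camera(n)[:,:,::-1]; u,v=proj(S,(410,-212,70)).astype(int)
    cv2.imwrite(f'pics/{n}12.png',cv2.resize(im[v-60:v+60,u-80:u+80],None,fx=5,fy=5,interpolation=cv2.INTER_CUBIC))
```

```text
t 16.3 p [ 410.8 -211.8  123.9] jawyaw 128.89 x [-0.     0.001 -1.   ] q [-0.65  0.22 -0.41  0.94  0.   -1.33] F [ 0.1 -0.6 -1.1] open 40.0
alt 0 shift cm [ 4.99  0.05 -0.02] turn [-0.  0. -0.]
alt 180 shift cm [ 4.99  0.05 -0.02] turn [ 1.8e+02 -1.0e-01 -0.0e+00]
```

View pics/w12.png

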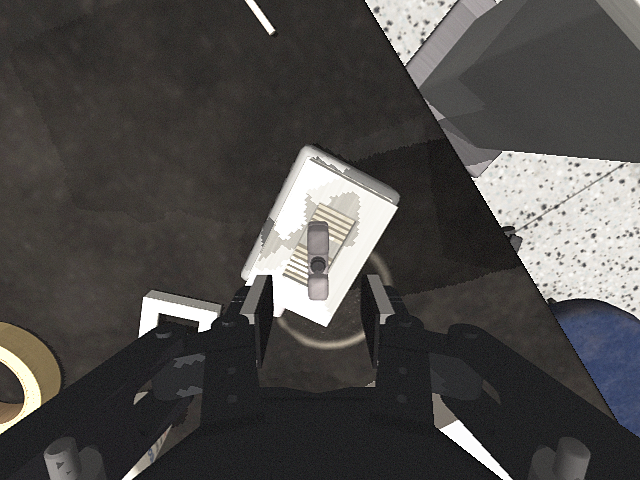

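View pics/side12.png

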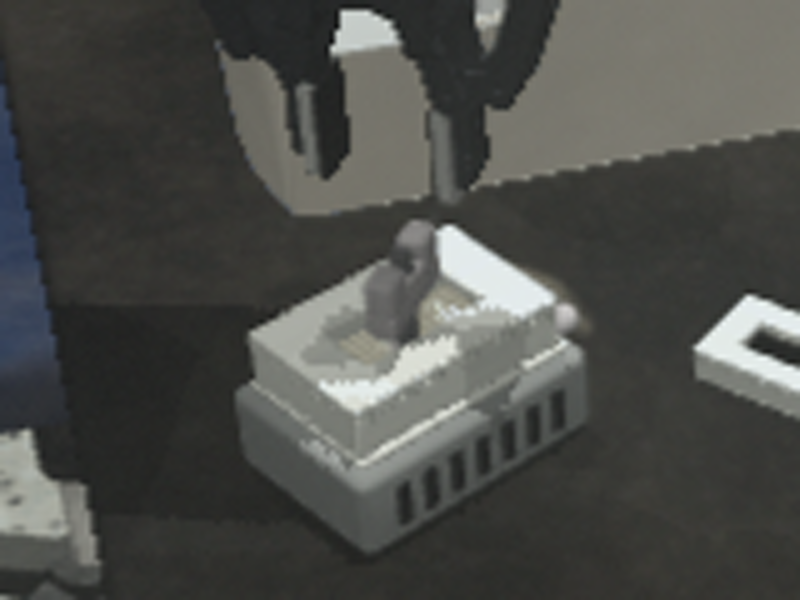

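Emit:
arm_command:
  commands: [4,2,0,0,0,0,0,4,4,0,0,0,0,0,4,4.9,0,0,0,0,0,4,4.9,0,0,0,0,0,4,4.9,0,0,0,0,0,0.5,4.9,0,0,0,0,0,0.5,4.9,0,0,0,0,0,0.5,4.9,0,0,0,0,0,0.5,4.9,0,0,0,0,0]

```text
time_s: 17.58
eef_pos: [410.7, -211.5, 75.4]
tool_rot: [-0.528, 1.505, 0.53]
contact_force: [-3.2, 4.3, 10.1]
opening: 10.1
```

Run:
```python
from h import *
st(); print(robot.observe()['wrist_torque'])
```

```text
t 17.57 p [ 410.7 -211.5   75.4] jawyaw 128.75 x [-0.     0.001 -1.   ] q [-0.65  0.27 -0.5   0.8   0.   -1.33] F [-3.2  4.3 10.1] open 10.1
[ 0.83303401  0.688177   -0.01800244]
```

Emit:
arm_command:
  commands: [0.5,0,0,0,0,0,0,0.5,0.03,0,0,8,0,0,0.5,0.05,0,0,16,0,0,0.5,0.08,0,0,24,0,0,0.5,0.11,0,0,32,0,0,0.5,0.13,0,0,40,0,0,0.5,0.16,0,0,48,0,0,0.5,0.19,0,0,56,0,0,0.5,0.21,0,0,64,0,0,0.5,0.24,0,0,72,0,0,0.5,0.27,0,0,80,0,0,0.5,0.27,0,0,80,0,0]

```text
time_s: 19.08
eef_pos: [410.5, -210.3, 72.8]
tool_rot: [0.567, 1.497, -0.562]
contact_force: [-0.3, 9.2, 5.9]
opening: 10.4
```

Run:
```python
from h import *
st(); print(robot.observe()['wrist_torque'],robot.observe()['joint_efforts'])
```

```text
t 19.07 p [ 410.5 -210.3   72.8] jawyaw 48.65 x [ 0.     0.003 -1.   ] q [-0.65  0.27 -0.5   0.8   0.    0.07] F [-0.3  9.2  5.9] open 10.4
[ 1.80170145  0.05114679 -0.08001818] [ -3.70446838 -54.72843647  32.99306989  -2.33851276  -1.95862167
   1.14263892]
```

Emit:
arm_command:
  commands: [0.5,0,0,0,0,0,0,0.5,0.01,0,0,4,0,0,0.5,0.03,0,0,8,0,0,0.5,0.03,0,0,11,0,0,0.5,0.04,0,0,14,0,0,0.5,0.04,0,0,14,0,0]

```text
time_s: 19.82
eef_pos: [410.7, -210.0, 72.6]
tool_rot: [0.756, 1.438, -0.75]
contact_force: [1.5, 5.7, 5.7]
opening: 10.5
```

Run:
```python
from h import *
st(); print(robot.observe()['wrist_torque'],robot.observe()['joint_efforts'])
```

```text
t 19.82 p [ 410.7 -210.    72.6] jawyaw 34.68 x [ 0.001  0.004 -1.   ] q [-0.65  0.27 -0.51  0.8   0.    0.31] F [1.5 5.7 5.7] open 10.5
[ 0.99111394 -0.16227858 -0.07889377] [ -2.28937179 -55.20063043  31.49730921  -1.02024201  -1.19556349
   0.51717807]
```

Emit:
arm_command:
  commands: [0.5,0,0,0,0,0,0,0.5,0.01,0,0,3,0,0,0.5,0.02,0,0,6.5,0,0,0.5,0.02,0,0,6.5,0,0,0.5,0.02,0,0,6.5,0,0]

```text
time_s: 20.45
eef_pos: [410.8, -210.0, 72.6]
tool_rot: [0.842, 1.404, -0.836]
contact_force: [-0.1, 3.9, 5.3]
opening: 10.3
```

Run:
```python
from h import *
st(); print(robot.observe()['wrist_torque'],robot.observe()['joint_efforts'])
S=robot.get_calibration('side'); im=robot.camera('side')[:,:,::-1]; u,v=proj(S,(410,-212,70)).astype(int)
cv2.imwrite('pics/s13.png',cv2.resize(im[v-60:v+60,u-80:u+80],None,fx=5,fy=5,interpolation=cv2.INTER_CUBIC))
```

```text
t 20.45 p [ 410.8 -210.    72.6] jawyaw 28.24 x [ 0.001  0.004 -1.   ] q [-0.65  0.27 -0.51  0.8   0.    0.43] F [-0.1  3.9  5.3] open 10.3
[0.78773288 0.00275362 0.05829382] [-1.88776910e+00 -5.50728393e+01  3.13379645e+01 -9.82434601e-01
 -8.93541556e-01  3.89501767e-02]
```

View pics/s13.png

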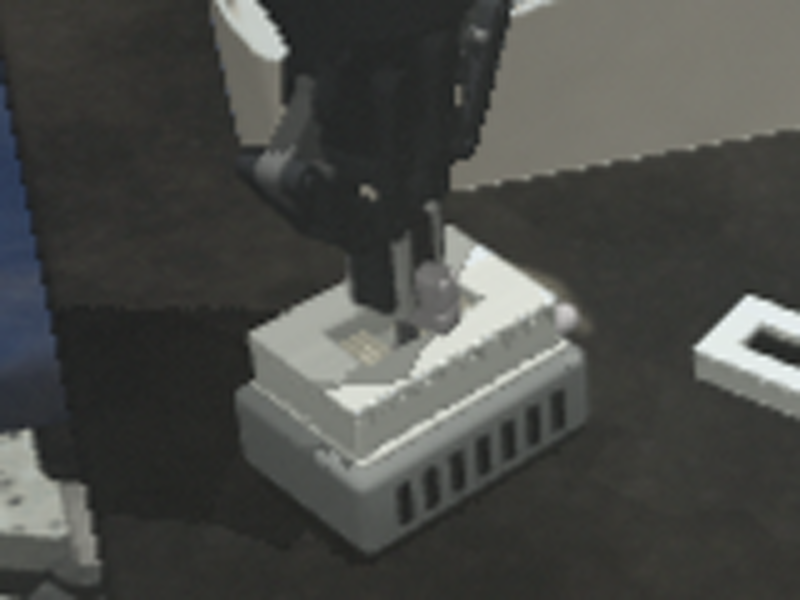

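Emit:
arm_command:
  commands: [2,0,0,0,0,0,0,4,0,0,0,0,0,0,4,0,0,0,0,0,0,4,-3,0,0,0,0,0,4,-7,0,0,0,0,0,4,-9,0,0,0,0,0,4,-9,0,0,0,0,0]

```text
time_s: 21.38
eef_pos: [411.3, -210.8, 163.6]
tool_rot: [0.842, 1.402, -0.836]
contact_force: [0.4, -0.3, 0.4]
opening: 39.7
```

Run:
```python
from h import *
import pickle
st(); c=robot.get_calibration('wrist');pickle.dump(c,open('w14.pkl','wb'))
im=robot.camera('wrist')[:,:,::-1].copy(); u,v=proj(c,(410,-211.5,70)).astype(int); print(u,v)
cv2.imwrite('pics/w14z.png',cv2.resize(im[v-75:v+75,u-90:u+90],None,fx=4,fy=4,interpolation=cv2.INTER_CUBIC))
for n in ('scene','side'):
    S=robot.get_calibration(n); im=robot.camera(n)[:,:,::-1]; u,v=proj(S,(410,-212,70)).astype(int)
    cv2.imwrite(f'pics/{n}14.png',cv2.resize(im[v-60:v+60,u-80:u+80],None,fx=5,fy=5,interpolation=cv2.INTER_CUBIC))
```

```text
t 21.38 p [ 411.3 -210.8  163.6] jawyaw 28.25 x [ 0.003  0.002 -1.   ] q [-0.65  0.19 -0.34  1.04  0.    0.43] F [ 0.4 -0.3  0.4] open 39.7
316 232
```

View pics/w14z.png

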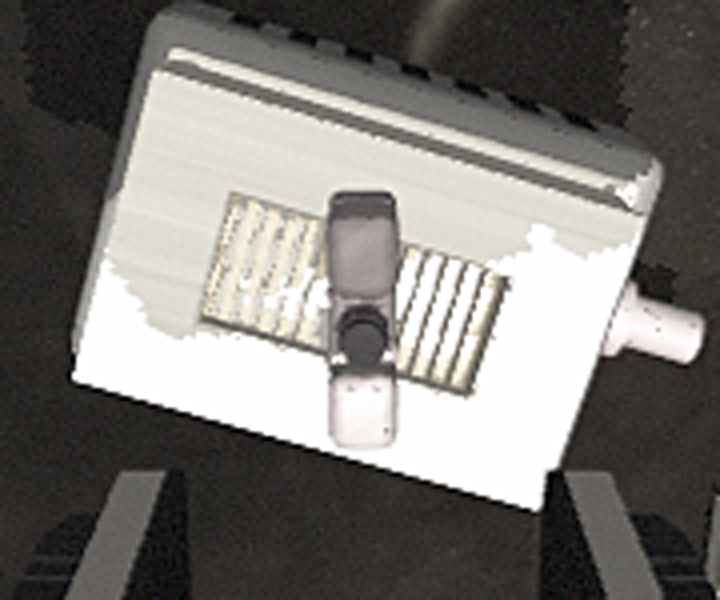

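View pics/side14.png

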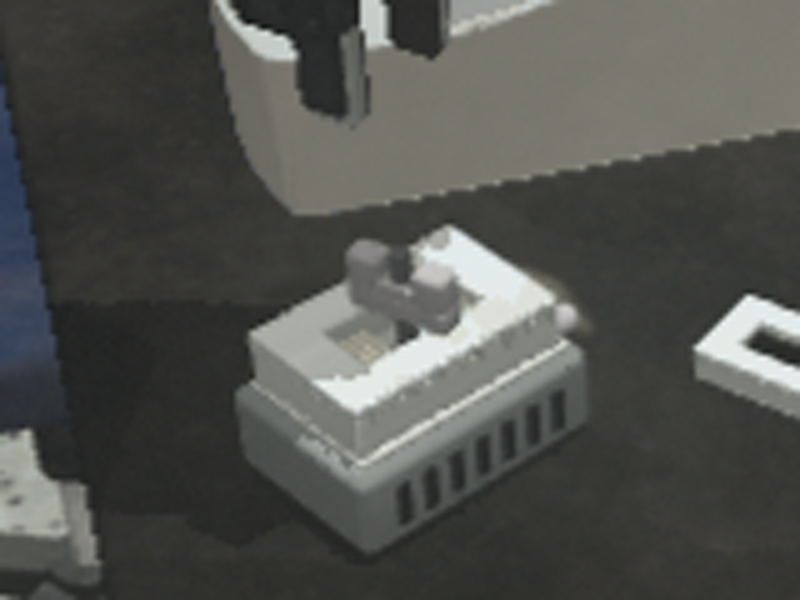

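View pics/scene14.png

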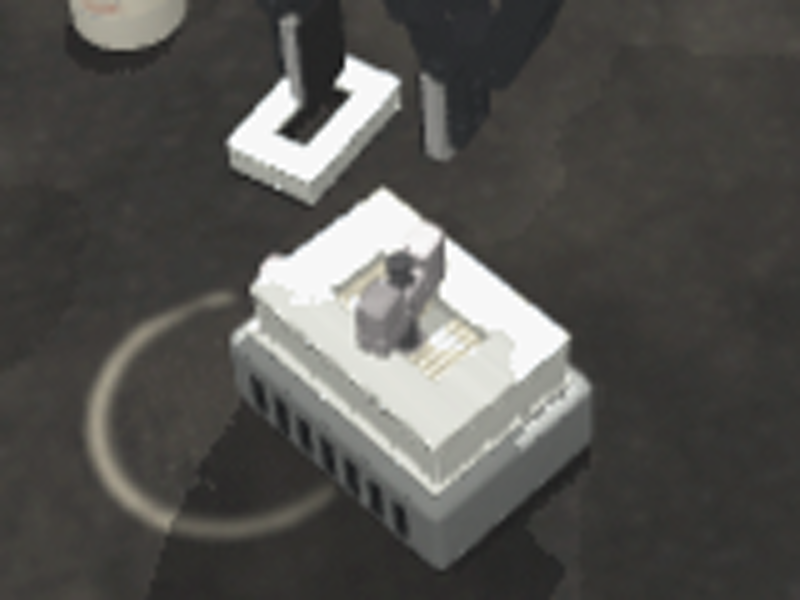

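Run:
```python
from h import *
import pickle
c=pickle.load(open('w14.pkl','rb'))
g=lambda x,y,z:onplane(c,x/4+316-90-.4,y/4+232-75-.4,z)
def a(p,q,z):
    d=g(*q,z)-g(*p,z); return np.degrees(np.arctan2(d[1],d[0])).round(1),np.hypot(*d[:2]).round(1)
print('cover',a((75,380),(545,510),66),a((155,70),(640,212),66),'opening',a((235,192),(508,285),66),a((203,318),(475,395),66))
print('box back edge',a((165,50),(615,190),43), a((205,10),(655,155),35))
print('nut',a((363,195),(365,445),90),'stud',g(362,333,93), 'cover ctr',np.mean([g(x,y,66) for x,y in [(75,380),(545,510),(155,70),(640,212)]],0))
S=robot.get_calibration('scene');D=robot.get_calibration('side')
us=proj(S,(410,-212,70)).astype(int)-[80,60]; ud=proj(D,(410,-212,70)).astype(int)-[80,60]
h=lambda p,o:(p[0]/5+o[0]-.4,p[1]/5+o[1]-.4)
for p,q in [((435,450),(248,333)),((570,340),(357,412)),((385,187),(555,297))]:
    print(tri([(S,*h(p,us)),(D,*h(q,ud))]))
```

```text
cover (np.float64(11.6), np.float64(93.2)) (np.float64(11.8), np.float64(90.6)) opening (np.float64(8.9), np.float64(52.8)) (np.float64(11.6), np.float64(53.0))
box back edge (np.float64(10.9), np.float64(92.0)) (np.float64(10.5), np.float64(94.6))
nut (np.float64(-61.3), np.float64(43.7)) stud [ 409.14756721 -209.92376834   93.        ] cover ctr [ 409.10610794 -212.16843286   66.        ]
(array([ 358.26990831, -191.49173875,   66.08391363]), [array([0.1, 0.1]), array([ 0.1, -0.1])])
(array([ 370.49611289, -250.77529319,   65.91992646]), [array([-0.2, -0.2]), array([-0.2,  0.2])])
(array([ 459.27742304, -233.37732558,   67.55686616]), [array([0.3, 0.5]), array([ 0.3, -0.4])])
```

Run:
```python
from h import *
st(); print(robot.finish_job())
```

```text
t 21.52 p [ 410.3 -210.1  161.7] jawyaw 28.24 x [ 0.     0.005 -1.   ] q [-0.65  0.19 -0.34  1.04  0.    0.43] F [-0.7 -0.  -0. ] open 40.0
the job is handed in; nothing more can be done
None
```

The box is closed and handed in at 21.5 s. I put the largest cover over the nut and stud and lowered it until it met the rim. Then I spun the wing nut clockwise in two grips, released it and lifted clear.

**Cover:** the last checks put its top at about 66 mm, which is fully home. One far corner read 67.6 mm, which I took as measurement noise. Its centre was within about 2 mm of the stud axis.

**Nut:** it stands at about 4.41 rad, inside the 4.3 to 4.5 snug range. The arm's turn count and the last wrist picture agree on this.

**Not confirmed:** I could not measure how hard the nut presses on the cover. The wrist torque changed by only about 0.14 N m over the last 6.5°, too little to be sure, so "snug" rests on the angle. Nothing was touching the robot when I handed the job in.

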